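# Pack the cake-decorating caddy

## Robot

A 6-joint arm with a two-finger parallel gripper is mounted at the origin on the work surface. World frame = base frame: x ahead of the robot, y to its left, z up, the work surface at z = 0. Lengths are in m, angles in rad, forces in N, time in s.
With the tool pointing down it reaches from about 0.375 to 0.975 m from the base axis. Payload 3.8 kg.
Tool frame: the origin (TCP) lies between the finger pads; the fingertips stand 8 mm ahead of it and the grasp point (between the pads) lies 11 mm behind it (tcp_to_tips is the distance from the TCP to the fingertips, in m); z points along the fingers, y is the line along which they close (so a half turn about z gives the same grasp; the last joint's range is limited). The gripper opens to 85 mm and grips with 20 to 120 N. Pads are 22 mm wide; open, the fingers measure 114 mm over their backs; the gripper's body (76 mm by 85 mm) begins 54 mm behind the grasp point. The pads swing forward as they close: fully open they stand 13 mm farther back than shut.
Start: joints at [-1.347, 0.264, 1.604, -0, 1.274, -0.037], TCP at [0.174, -0.652, 0.239] pointing down, gripper open.
Joint ranges: [-2.63, 2.63], [-0.94, 2.18], [0.31, 2.57], [-1.31, 4.45], [0, 2.66], [-2.55, 2.55]. Speed limits (rad/s): [2.57, 2.57, 3.14, 3.14, 3.14, 3.14].

## Interface

Orientations are given as a rotation vector (axis times angle).
In Python, from workcell import * gives the robot as it stands.
- The arm moves only by the tool move_arm, never from a script. Its argument "series" is one flat list of numbers, 7 for each row, row after row: the finger opening in cm, from 0 to 8.54, then the shift along the tool's x, y, z in cm, then the turn, a rotation vector about the tool's x, y, z in degrees. A call has 1 to 5 rows; each row shifts and turns the commanded pose from where the row before left it, along the tool's axes as they then stand; what a row does not reach is not made up. A row lasts 1/8 s, in which the tool goes at most 62.5 mm and 10.7 degrees, less where a joint would pass 70% of its speed; a pose out of reach is approached as far as the arm can. A call is refused whole if a number of a shift passes 6.25 or a number of a turn 10.7, either way. A call with a gripper value outside its range is refused whole. The fingers move at their own pace and stop on an object; "grip_force" is the grip in N (left out, the last holds). Time passes only in rows, so rows that do not move let the fingers close. It gives the time, the measured TCP pose, the force, the opening and the grip force at its end, in the units of the state.
- read_state(): the state, without advancing time (a new reading comes with each control period).
- read_camera(name): name is "scene" or "top" or "wrist"; returns the picture (480x640x3 uint8, red, green, blue); there is no depth.
- calibration(name): a dict with "camera_matrix" (3x3 intrinsics, pixels), "rvec" (rotation vector, rad) and "tvec" (3), from world to camera coordinates, as OpenCV has them. Camera axes: x right, y down, z forward; pixel columns grow to the right and rows downward; lengths in m; the calibration is good to about 2 mm. A picture is of the moment at which its call begins: read the wrist's pose just before it. calibration takes no time and is no camera call; for the wrist camera it gives the pose at the moment of the call.
- finish_job(): hands the job in; it is judged then, once.
The state is a dict: "time": time; "q": joint angles; "joint_vel": joint speeds; "joint_torque": joint torques, N m; "tool_pos": TCP position; "tcp_rot": TCP orientation; "wrist_force": force on the tool from outside, world axes, zero at the start; "torque": the same for the moment, N m; "width": opening from 0.0 (shut) to 1.0 (fully open); "grip_force": force on a finger pad.
Only numpy, scipy, OpenCV 4.12 (cv2) and the standard library are available. Lean on these libraries where they do the work, as an engineer would, in place of code of your own. Each camera call takes 0.05 s, during which the arm holds its last target. There are 200 camera calls.

## Task

Pack the decorating things into the timber carry caddy: press every sprinkle shaker's cap fully home and stand the shakers upright in the caddy's trough, and draw each cake stencil up out of the drying stand and stand it right down in the caddy's rack, one to a slot. When all of them are in with their caps home, slide the caddy's lock bar to its end stop so that its teeth cover the stencils. Leave the hourglass and the baking cups where they are.

Things in the scene. Friction and masses are not known exactly. Their poses are not given: they have to be found in the camera images.
- caddy: Light timber carry caddy, heavy, does not move. Origin on its underside; x points from the trough side to the lock-bar side, y along its length, z up. Base 226 (x, -106 to 120) x 247 (y) mm; floor 12 mm above the counter. A trough, a rack of three upright slots, and a steel lock bar over the rack's far end on two posts (x 112, y +-112 mm, 129 high).
- trough (a point): Centre of the floor of the caddy's open shaker trough: inner space 79 mm in caddy x, 234 mm in caddy y, no dividers; its walls rise 28 mm above this floor.
- rack (a point): Centre of the floor of the caddy's rack, in the middle slot; the other two slots lie 50 mm to either side along caddy y. Each slot is 12 mm wide in caddy y and 100 mm long in caddy x, gripping a stencil by its side edges, open in the middle. Slot walls rise 44 mm above this floor.
- lock (a joint): Slide of the steel lock bar along the caddy's +y, in m; 0.025 = end stop, locked. The bar lies along y at caddy x 104 to 120, z 129 to 139 mm. Its three teeth, 16 mm wide, reach in to x 75 mm; near 0 (open) they stand 25 mm to the -y side of each slot and leave it free from above; locked they lie over the stencils' far upper corners. About 2 N to move.
- lock_knob (a point): Top centre of the lock bar's black grip, a block 20 (caddy x) x 16 (caddy y) x 36 mm high that stands on the bar at its middle and moves with it; the bar's top is 36 mm below this point.
- stand: Dark timber drying stand, heavy, does not move. Origin at the centre of its underside; 128 (x) x 160 (y) mm, floor 15 mm above the counter, slot walls 70 mm high. Three slots at y = -50, 0, 50 mm, each 8 mm wide in y, holding stencils by their two side edges; the middle is open.
- stencil1: Stiff white pierced cake stencil, 90 mm wide (its x) x 5 mm thick (its y) x 110 mm high (its z); origin at the centre of its lower edge. 60 g. Starts upright in a slot of the stand. May be absent.
- stencil2: Stiff white pierced cake stencil, 90 mm wide (its x) x 5 mm thick (its y) x 110 mm high (its z); origin at the centre of its lower edge. 60 g. Starts upright in a slot of the stand. May be absent.
- stencil3: Stiff white pierced cake stencil, 90 mm wide (its x) x 5 mm thick (its y) x 110 mm high (its z); origin at the centre of its lower edge. 60 g. Starts upright in a slot of the stand. May be absent.
- shaker1: White plastic sprinkle shaker, upright cylinder, weighted at the foot, 62 mm in diameter and 66 mm high to its shoulder, with a push-on grey cap on top, 50 mm in diameter and 20 mm high; origin at the centre of its underside, z up. 86 mm high over all with the cap home, up to 96 mm with it proud. 240 g. Starts standing on the counter. May be absent.
- cap1 (a joint): How far the cap of shaker1 is pressed down, in m: 0 = 10 mm proud, 0.010 = fully home on the shoulder. It takes about 7 N to push and stays where left.
- shaker2: White plastic sprinkle shaker, upright cylinder, weighted at the foot, 62 mm in diameter and 66 mm high to its shoulder, with a push-on grey cap on top, 50 mm in diameter and 20 mm high; origin at the centre of its underside, z up. 86 mm high over all with the cap home, up to 96 mm with it proud. 240 g. Starts standing on the counter. May be absent.
- cap2 (a joint): How far the cap of shaker2 is pressed down, in m: 0 = 10 mm proud, 0.010 = fully home on the shoulder. It takes about 7 N to push and stays where left.
- shaker3: White plastic sprinkle shaker, upright cylinder, weighted at the foot, 62 mm in diameter and 66 mm high to its shoulder, with a push-on grey cap on top, 50 mm in diameter and 20 mm high; origin at the centre of its underside, z up. 86 mm high over all with the cap home, up to 96 mm with it proud. 240 g. Starts standing on the counter. May be absent.
- cap3 (a joint): How far the cap of shaker3 is pressed down, in m: 0 = 10 mm proud, 0.010 = fully home on the shoulder. It takes about 7 N to push and stays where left.
- hourglass: Bystander: wood and glass hourglass, 62 mm in diameter, 90 mm high, origin under its centre.
- cup_stack: Bystander: stack of pink baking cups, 70 mm in diameter, 62 mm high, origin under its centre.
There are look-alikes about, which are no part of the job. Leave any turquoise look-alike of the shaker1 alone.

How it is judged:
By the outcome, as a careful person would: the job done as asked, in the order asked, and still so for the second after the job is handed in, with the robot touching nothing.
Of stencil1, stencil2, stencil3 only 2 to 3 are there at a start; the rules pass over those that are not, and their reading is None.
Of shaker1, shaker2, shaker3 only 2 to 3 are there at a start; the rules pass over those that are not, and their reading is None.
At some moment in a run one of shaker1, shaker2, shaker3 may be knocked a few centimetres aside while the robot is not near it.
It also fails if it takes over 210 s, if anything falls off the work surface, if the arm or the gripper's body presses on something with over 40 N, if the wrist force passes 120 N, or if a joint passes its speed limit or range.

## Working session

There is one attempt and no reset: what is moved stays moved. The work goes in short steps, Python scripts to look and compute and a tool call to move; the robot and the scene stay as the last step left them, time stands still between calls to the robot, and variables do not carry over. Pictures are saved under pics/ and viewed, at most 14 in all, crops included, and the job is handed in when it is done.

Besides the shell and the picture viewer there is one more tool, called in YAML: its name, and indented under it one key for each argument. move_arm: Moves the arm, as the interface text tells. Its arguments: {"type":"object","properties":{"series":{"type":"array"},"grip_force":{"type":"number"}},"required":["series"]}

```bash
ls; mkdir -p pics
python3 - <<'E'
from workcell import *
import cv2
for n in("scene","top"):
    cv2.imwrite(f"pics/{n}0.png",cv2.cvtColor(read_camera(n),cv2.COLOR_RGB2BGR))
    c=calibration(n);print(n,c)
s=read_state();print(s)
E
```

```text
pics
scene {'camera_matrix': array([[439.92071841,   0.        , 319.62714614],
       [  0.        , 439.92071841, 238.31209924],
       [  0.        ,   0.        ,   1.        ]]), 'rvec': array([ 2.17035865,  0.87650523, -0.36689023]), 'tvec': array([-0.428236  , -0.19242409,  1.29027977])}
top {'camera_matrix': array([[621.99219966,   0.        , 326.9973721 ],
       [  0.        , 621.99219966, 232.25274135],
       [  0.        ,   0.        ,   1.        ]]), 'rvec': array([ 2.11656218, -2.173711  ,  0.17227951]), 'tvec': array([0.02203576, 0.58920114, 1.48146263])}
{'time': 0.1, 'q': array([-1.34692202e+00,  2.64676835e-01,  1.60523171e+00,  1.67137979e-05,
        1.27371453e+00, -3.69193767e-02]), 'joint_vel': array([ 0.00027391, -0.00132818, -0.00232109,  0.00012358, -0.00142237,
        0.00011987]), 'joint_torque': array([-8.47191245e-05, -5.16707718e+01, -3.68589950e+01, -4.58781813e-06,
        6.28659895e-03, -9.02941593e-06]), 'tool_pos': array([ 0.17389469, -0.6515489 ,  0.23809027]), 'tcp_rot': array([-3.11291682e+00, -4.08223143e-01,  2.72538456e-04]), 'wrist_force': array([0.12185431, 0.02359411, 0.32735187]), 'torque': array([ 0.02012154, -0.03998898,  0.01596745]), 'grip_force': 0.0, 'width': 0.9992190866504838}
```

View pics/scene0.png

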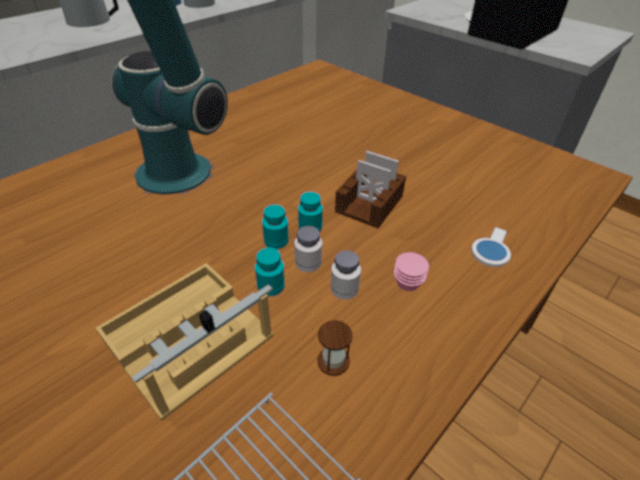

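View pics/top0.png

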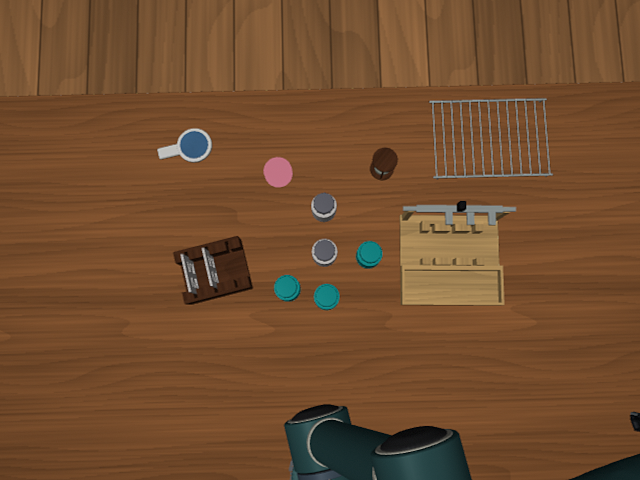

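Top view: two white shakers at (323,206) and (324,251). There are three turquoise look-alikes at (369,254), (287,288) and (327,296). Two stencils stand in the drying stand at (190,272) and (209,268), whose third slot is empty. The caddy is at (452,255) and its bar is open.

```bash
cat > h.py <<'E'
import numpy as np, cv2
from scipy.spatial.transform import Rotation as R
from workcell import *
def ray(c,uv):
    K=np.array(c["camera_matrix"]);Rm=cv2.Rodrigues(np.array(c["rvec"],float))[0];t=np.array(c["tvec"]).ravel()
    d=Rm.T@np.linalg.solve(K,[uv[0],uv[1],1.]);return -Rm.T@t,d
def at(c,uv,z):
    o,d=ray(c,uv);return o+d*(z-o[2])/d[2]
def proj(c,P):
    return cv2.projectPoints(np.array(P,float).reshape(-1,3),np.array(c["rvec"],float),np.array(c["tvec"],float),np.array(c["camera_matrix"]),None)[0].reshape(-1,2)
def shot(n,f=None):
    c=calibration(n);im=cv2.cvtColor(read_camera(n),cv2.COLOR_RGB2BGR)
    if f: cv2.imwrite("pics/"+f,im)
    return c,im
E
python3 - <<'E'
from h import *
im=cv2.imread("pics/top0.png");c=calibration("top")
a=cv2.resize(im[195:315,165:345],None,fx=4.4,fy=4.4,interpolation=cv2.INTER_CUBIC)
b=cv2.resize(im[195:315,365:525],None,fx=5,fy=5,interpolation=cv2.INTER_CUBIC)
cv2.imwrite("pics/a.png",a);cv2.imwrite("pics/b.png",b)
print(ray(c,(320,240))[0])
E
```

```text
[0.35733484 0.02075708 1.55378765]
```

View pics/a.png

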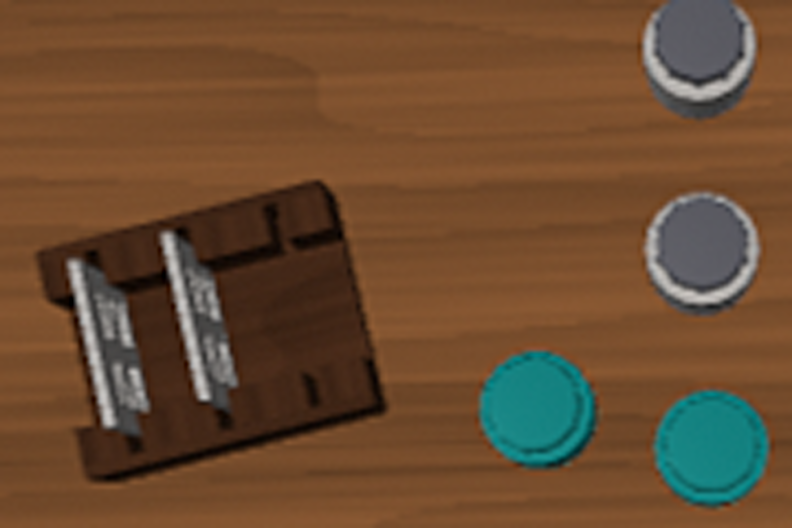

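View pics/b.png

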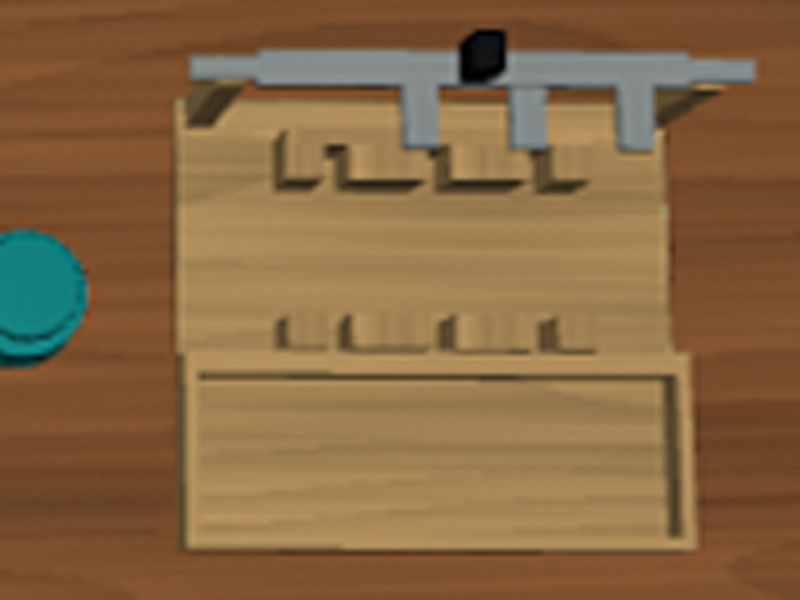

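Run:
```python
from h import *
from scipy.optimize import least_squares
c=calibration("top")
P=lambda l,uv,z:print(l,at(c,uv,z).round(4))
P("sh far cap z93",(324.1,203.6),.096);P("sh near",(324.5,249.8),.096)
for n,p,q in(("stA",(181.4,254.5),(190.5,293.2)),("stB",(203,248.4),(212,286.4))):
    a,b=at(c,p,.125),at(c,q,.125);d=b-a
    print(n,((a+b)/2).round(4),"len",np.linalg.norm(d).round(4),"ang",np.degrees(np.arctan2(d[1],d[0])).round(1))
cs=[at(c,p,.085) for p in((173.6,252.3),(238.9,236.1),(252.5,287.7),(185.5,303.6))]
print("stand",np.mean(cs,0).round(4),[np.linalg.norm(cs[i]-cs[i-1]).round(3) for i in range(4)])
v=cs[1]-cs[0];print(np.degrees(np.arctan2(v[1],v[0]))+90)
# caddy fit
ob=[((-106,123.5,40),(183,548)),((-106,-123.5,40),(697,548)),((120,123.5,12),(177,98)),
 ((104,8+0,139),(0,0))][:3]
# teeth tips: z129..139 top, x75
X=np.array([o[0] for o in ob])/1e3;U=np.array([o[1] for o in ob])/5+[365,195]
f=lambda p:(proj(c,np.c_[X[:,:2]@np.array([[np.cos(p[2]),-np.sin(p[2])],[np.sin(p[2]),np.cos(p[2])]]).T+p[:2],X[:,2]])-U).ravel()
r=least_squares(f,[.45,-.2,0]);x,y,t=r.x;print("caddy",r.x,r.fun.round(2))
for l,p in(("knob",(118,-16,175)),("toothtipmid",(75,-25,139)),("tooth root",(104,-25,139)),("post-barendL",(112,112,139)),("base far right",(120,-123.5,12)),("slotL wall",(40,50,56)),("slot0",(40,0,56)),("slotR",(40,-50,56))):
    p=np.array(p)/1e3;w=[x+np.cos(t)*p[0]-np.sin(t)*p[1],y+np.sin(t)*p[0]+np.cos(t)*p[1],p[2]]
    print(l,((proj(c,w)[0]-[365,195])*5).round(1))
```

```text
sh far cap z93 [0.6511 0.0119 0.096 ]
sh near [0.54   0.0138 0.096 ]
stA [0.4893 0.3337 0.125 ] len 0.0922 ang -166.5
stB [0.5029 0.2843 0.125 ] len 0.0908 ang -166.7
stand [0.5008 0.2795 0.085 ] [np.float64(0.125), np.float64(0.159), np.float64(0.128), np.float64(0.161)]
12.654834013440066
caddy [ 0.510943   -0.2982319  -0.03443016] [ 0.69 -0.34 -0.21  0.44 -0.49 -0.1 ]
knob [526.4  39.3]
toothtipmid [530.3 146.4]
tooth root [528.5  84.6]
post-barendL [232.7  65.2]
base far right [663.9 101.5]
slotL wall [338.3 244.2]
slot0 [441.  245.1]
slotR [543.7 245.9]
```

```bash
cat >> h.py <<'E'
def plan(tgt,yaw=None,s=None):
    """shift in tool axes (cm) at the present attitude, after turning, and turn about tool z (deg); yaw = world angle of tool x"""
    s=s or read_state();Rm=R.from_rotvec(s["tcp_rot"]).as_matrix();a=np.degrees(np.arctan2(Rm[1,0],Rm[0,0]))
    tilt=np.degrees(np.arccos(-Rm[2,2]))
    d=np.array(tgt)-s["tool_pos"]
    turn=0 if yaw is None else -((yaw-a+90)%180-90)
    R2=Rm@R.from_rotvec([0,0,np.radians(turn)]).as_matrix()
    print("t %.1f pos %s yaw %.2f tilt %.2f | turnz %.2f shift before %s after %s | F %s w %.3f g %.1f q6 %.2f"%(s["time"],s["tool_pos"].round(4),a,tilt,turn,(Rm.T@d*100).round(2),(R2.T@d*100).round(2),s["wrist_force"].round(1),s["width"]*8.54,s["grip_force"],s["q"][5]))
def cad(x,y,z,p=(.5109,-.2982,-.0344)):
    c,s=np.cos(p[2]),np.sin(p[2]);return np.array([p[0]+c*x-s*y,p[1]+s*x+c*y,z])
E
python3 - <<'E'
from h import *
print(cad(.04,0,0),calibration("wrist"))
plan(cad(.02,0,.40),-2)
E
```

```text
[ 0.55087634 -0.29957573  0.        ] {'camera_matrix': array([[428.42739845,   0.        , 315.71923578],
       [  0.        , 428.42739845, 246.50327437],
       [  0.        ,   0.        ,   1.        ]]), 'rvec': array([-2.30564429,  1.77069596,  0.25353794]), 'tvec': array([-0.6742665 , -0.03702993,  0.37827354])}
t 0.1 pos [ 0.1739 -0.6515  0.2381] yaw 14.94 tilt 0.12 | turnz 16.94 shift before [ 43.59 -24.9  -16.14] after [ 34.44 -36.52 -16.14] | F [0.1 0.  0.3] w 8.533 g 0.0 q6 -0.04
```

move_arm:
  series: [8.5,0,0,-6,0,0,8.5,8.5,0,0,-6,0,0,8.5,8.5,4,-4,-1,0,0,0,8.5,4,-4,-1,0,0,0,8.5,4,-4,-1,0,0,0]

```text
time: 0.72
tool_pos: [0.2991, -0.5353, 0.3891]
tcp_rot: [-3.14, 0.058, 0.0]
wrist_force: [0.8, -0.8, -0.0]
width: 0.995
grip_force: 0.0
```

move_arm:
  series: [8.5,4,-4,-1,0,0,0,8.5,4,-4,0,0,0,0,8.5,4,-4,0,0,0,0,8.5,4,-4,0,0,0,0,8.5,4,-4,0,0,0,0]

```text
time: 1.35
tool_pos: [0.5063, -0.3423, 0.3987]
tcp_rot: [-3.141, 0.056, 0.001]
wrist_force: [0.1, -1.3, 0.7]
width: 0.995
grip_force: 0.0
```

move_arm:
  series: [8.5,2.4,-4,0,0,0,0,8.5,0,0,0,0,0,0,8.5,0,0,0,0,0,0]

```text
time: 1.72
tool_pos: [0.5305, -0.3049, 0.3988]
tcp_rot: [3.141, -0.055, -0.002]
wrist_force: [-1.1, 0.1, -0.0]
width: 0.995
grip_force: 0.0
```

Run:
```python
from h import *
plan(cad(.02,0,.40),-2)
c,im=shot("wrist","w0.png")
pts={"rack":(.04,0,.012),"t+":(-.0595,.117,.012),"corn":(-.106,.1235,.04),"tooth":(.075,-.025,.139),"slot50":(.04,.05,.056)}
for k,v in pts.items(): print(k,proj(c,cad(*v)).round(0))
```

```text
t 1.7 pos [ 0.5305 -0.3049  0.3988] yaw -2.02 tilt 0.07 | turnz -0.02 shift before [ 0.02 -0.6  -0.12] after [ 0.02 -0.6  -0.12] | F [-1.1  0.1 -0. ] w 8.496 g 0.0 q6 1.04
rack [[310. 165.]]
t+ [[218. 245.]]
corn [[210. 287.]]
tooth [[336. 139.]]
slot50 [[264. 169.]]
```

View pics/w0.png

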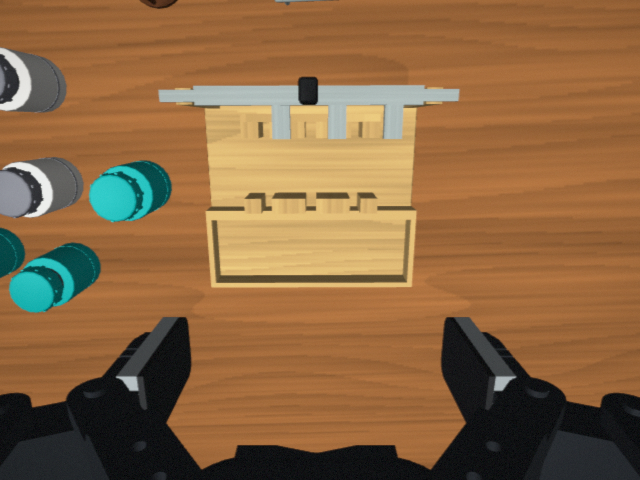

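Run:
```python
from h import *
import cv2
c=calibration("wrist");p=(.5109,-.2982,-.0344)
inv=lambda uv,z:(R.from_euler('z',-p[2]).apply(at(c,uv,z)-[p[0],p[1],0])*1e3).round(1)
print("cam",ray(c,(1,1))[0], inv((320,240),0))
for l,uv,z in(("tip",(281,138),.139),("tip",(337,138),.139),("tip",(394,138),.139),("cornL",(210,287),.04),("cornR",(412,287),.04),("wallfarL",(207,208),.04),("near v193",(291,193),.056),("v197",(291,197),.056),("v197",(268,195),.056),("s0",(311,195),.056),("sR",(354,195),.056),("far bottom",(300,138),.012),("far top",(300,122),.056)):print(l,inv(uv,z))
im=cv2.imread("pics/w0.png");cv2.imwrite("pics/w0c.png",cv2.resize(im[75:295,195:425],None,fx=2.7,fy=2.7,interpolation=cv2.INTER_CUBIC))
```

```text
cam [ 0.60033953 -0.30823285  0.53360219] [-57.1 -12.8   0. ]
tip [ 75.7  23.6 139. ]
tip [ 75.6 -26.4 139. ]
tip [ 75.5 -77.3 139. ]
cornL [-105.9  123.3   40. ]
cornR [-106.5 -126.    40. ]
wallfarL [ -7.  119.8  40. ]
near v193 [13.  20.3 56. ]
v197 [ 8.5 20.4 56. ]
v197 [10.8 46.2 56. ]
s0 [10.7 -2.1 56. ]
sR [ 10.6 -50.3  56. ]
far bottom [71.2 11.  12. ]
far top [89.4  9.3 56. ]
```

View pics/w0c.png

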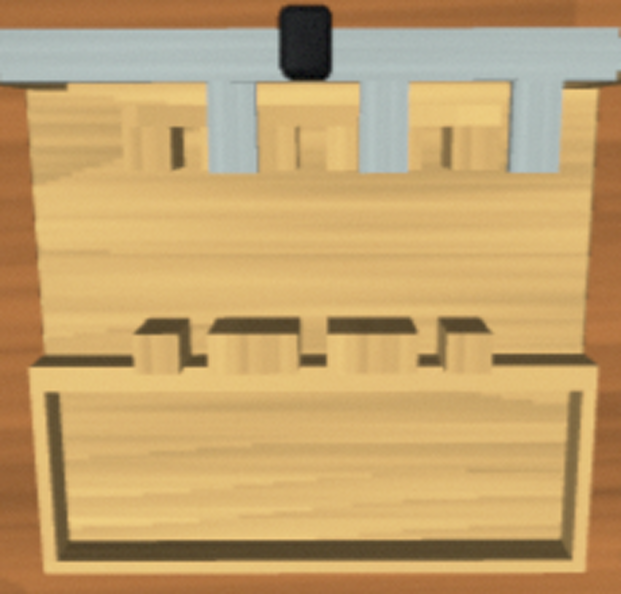

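The caddy pose is confirmed: trough corners at (210,287) and (412,287), and slot gaps near (267,311,353) at v≈200. The rack centre is at caddy x≈40, y≈0, with a residual of about -1.5 mm in y. Next I'll look at the shakers.

move_arm:
  series: [8.5,0.7,-5.3,0,0,0,0,8.5,0.7,-5.3,0,0,0,0,8.5,0.7,-5.3,0,0,0,0,8.5,0.7,-5.3,0,0,0,0,8.5,0.7,-5.3,0,0,0,0]

```text
time: 2.4
tool_pos: [0.5751, -0.0414, 0.3994]
tcp_rot: [3.141, -0.061, 0.001]
wrist_force: [1.2, -0.8, 0.0]
width: 0.993
grip_force: 0.0
```

move_arm:
  series: [0,0.5,-5.3,0,0,0,0,0,0,0,0,0,0,0,0,0,0,0,0,0,0]

```text
time: 2.78
tool_pos: [0.582, 0.0103, 0.3992]
tcp_rot: [3.14, -0.058, -0.0]
wrist_force: [0.4, -0.1, 0.4]
width: 0.372
grip_force: 0.0
```

```bash
sed -i 's/p=(.5109,-.2982,-.0344)/p=(.511,-.2997,-.0344)/' h.py
python3 - <<'E'
from h import *
plan((.54,.0138,.2))
c,im=shot("wrist","w1.png")
for P in((.651,.0119),(.54,.0138)):
    for z in (.096,.086,.066,0): print(P,z,proj(c,(*P,z)).round(0))
E
```

```text
t 2.8 pos [0.582  0.0103 0.3992] yaw -2.11 tilt 0.05 | turnz 0.00 shift before [-4.21 -0.22 19.92] after [-4.21 -0.22 19.92] | F [ 0.4 -0.1  0.4] w 3.177 g 0.0 q6 1.58
(0.651, 0.0119) 0.096 [[310. 123.]]
(0.651, 0.0119) 0.086 [[311. 123.]]
(0.651, 0.0119) 0.066 [[311. 123.]]
(0.651, 0.0119) 0 [[311. 123.]]
(0.54, 0.0138) 0.096 [[313. 233.]]
(0.54, 0.0138) 0.086 [[313. 230.]]
(0.54, 0.0138) 0.066 [[313. 226.]]
(0.54, 0.0138) 0 [[313. 214.]]
```

View pics/w1.png

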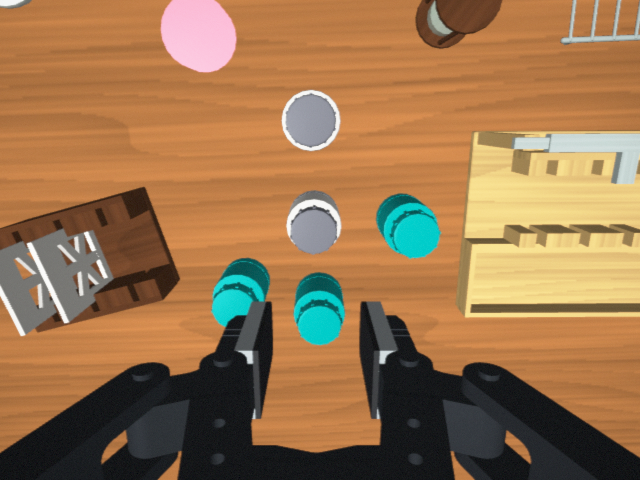

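The near shaker's cap is at (313,229) and the far one's at (311,120). Both match the top view, (0.540, 0.014) and (0.653, 0.012). I'll press the near cap with shut fingers.

move_arm:
  series: [0,-4.2,-0.2,4,0,0,0,0,0,0,6,0,0,0,0,0,0,6,0,0,0,0,0,0,6,0,0,0,0,0,0,6,0,0,0]

```text
time: 3.45
tool_pos: [0.5403, 0.013, 0.118]
tcp_rot: [3.141, -0.061, 0.002]
wrist_force: [1.3, -0.4, 0.1]
width: -0.001
grip_force: 0.0
```

move_arm:
  series: [0,0,0,0.6,0,0,0,0,0,0,0.3,0,0,0,0,0,0,0.3,0,0,0,0,0,0,0,0,0,0]

```text
time: 3.95
tool_pos: [0.542, 0.015, 0.1096]
tcp_rot: [3.141, -0.057, 0.006]
wrist_force: [-0.9, 0.9, -1.1]
width: -0.004
grip_force: 0.0
```

move_arm:
  series: [0,0,0,0.3,0,0,0,0,0,0,0.3,0,0,0,0,0,0,0,0,0,0]

```text
time: 4.32
tool_pos: [0.54, 0.0152, 0.1011]
tcp_rot: [3.141, -0.056, -0.001]
wrist_force: [-0.5, -0.5, -0.7]
width: -0.001
grip_force: 0.0
```

move_arm:
  series: [0,0,0,0.3,0,0,0,0,0,0,0.3,0,0,0,0,0,0,0,0,0,0]

```text
time: 4.7
tool_pos: [0.5403, 0.0152, 0.0958]
tcp_rot: [-3.141, 0.056, 0.0]
wrist_force: [-2.3, 0.5, 5.1]
width: -0.006
grip_force: 2.4
```

move_arm:
  series: [0,0,0,0.3,0,0,0,0,0,0,0,0,0,0,0,0,0,0,0,0,0]

```text
time: 5.08
tool_pos: [0.5406, 0.0152, 0.094]
tcp_rot: [-3.141, 0.056, -0.001]
wrist_force: [-4.1, -0.3, 12.3]
width: -0.002
grip_force: 5.8
```

move_arm:
  series: [0,0,0,0.3,0,0,0,0,0,0,0,0,0,0,0,0,0,0,0,0,0]

```text
time: 5.45
tool_pos: [0.5416, 0.0152, 0.0941]
tcp_rot: [-3.141, 0.056, -0.003]
wrist_force: [-9.7, -0.5, 27.4]
width: 0.003
grip_force: 13.8
```

move_arm:
  series: [0,0,0,0.3,0,0,0,0,0,0,0,0,0,0,0,0,0,0,0,0,0]

```text
time: 5.82
tool_pos: [0.5429, 0.0153, 0.0942]
tcp_rot: [-3.141, 0.056, -0.007]
wrist_force: [-15.6, 0.3, 43.6]
width: 0.004
grip_force: 21.6
```

move_arm:
  series: [0,0,0,-3,0,0,0,0,0,0,-3,0,0,0,0,5.6,-0.1,0,0,0,0,0,5.7,-0.1,0,0,0,0,0,0,0,0,0,0,0]

```text
time: 6.45
tool_pos: [0.6564, 0.0129, 0.1452]
tcp_rot: [3.141, -0.057, 0.002]
wrist_force: [-1.0, 1.0, -1.1]
width: -0.003
grip_force: 0.0
```

move_arm:
  series: [0,0,0,3.5,0,0,0,0,0,0,0.8,0,0,0,0,0,0,0.4,0,0,0,0,0,0,0.4,0,0,0,0,0,0,0,0,0,0]

```text
time: 7.08
tool_pos: [0.6521, 0.0131, 0.0965]
tcp_rot: [-3.141, 0.056, 0.002]
wrist_force: [-2.7, 0.2, 5.2]
width: -0.003
grip_force: 2.3
```

move_arm:
  series: [0,0,0,0.3,0,0,0,0,0,0,0.3,0,0,0,0,0,0,0,0,0,0]

```text
time: 7.45
tool_pos: [0.6535, 0.0131, 0.0946]
tcp_rot: [3.141, -0.056, 0.003]
wrist_force: [-9.0, -0.4, 21.0]
width: -0.001
grip_force: 10.6
```

move_arm:
  series: [0,0,0,0.4,0,0,0,0,0,0,0,0,0,0,0,0,0,0,0,0,0,0,0,0,-4,0,0,0,0,0,0,-4,0,0,0]

```text
time: 8.07
tool_pos: [0.6522, 0.0131, 0.1666]
tcp_rot: [-3.141, 0.056, 0.001]
wrist_force: [1.4, -0.4, 0.6]
width: -0.002
grip_force: 0.0
```

move_arm:
  series: [8.5,0,0,-6,0,0,0,8.5,0,0,0,0,0,0,8.5,0,0,0,0,0,0,8.5,0,0,0,0,0,0,8.5,0,0,0,0,0,0]

```text
time: 8.7
tool_pos: [0.6521, 0.0131, 0.2231]
tcp_rot: [3.141, -0.056, -0.006]
wrist_force: [-0.7, -0.2, -0.2]
width: 0.993
grip_force: 0.0
```

Run:
```python
from h import *
plan((.653,.012,.04))
c,im=shot("top","t1.png")
cv2.imwrite("pics/t1c.png",cv2.resize(im[185:315,160:420],None,fx=3,fy=3,interpolation=cv2.INTER_CUBIC))
```

```text
t 8.7 pos [0.6521 0.0131 0.2231] yaw -2.06 tilt 0.21 | turnz 0.00 shift before [ 0.16  0.1  18.31] after [ 0.16  0.1  18.31] | F [-0.7 -0.2 -0.2] w 8.484 g 0.0 q6 1.59
```

View pics/t1c.png

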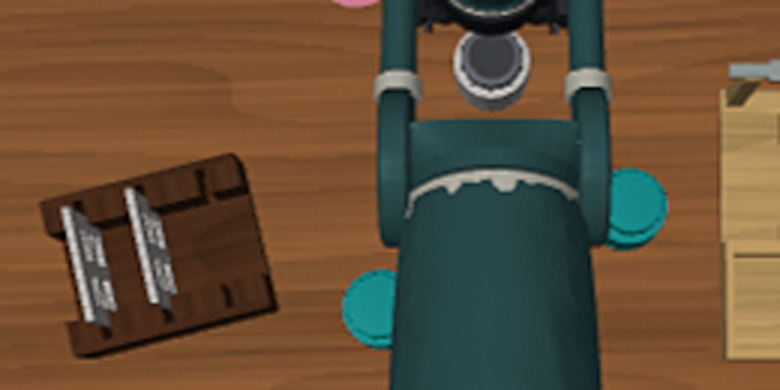

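The far shaker is unmoved, at crop (492,60), which is image (324,205). I'll descend and grasp it.

move_arm:
  series: [8.5,0.1,0,6,0,0,0,8.5,0,0,6,0,0,0,8.5,0,0,4,0,0,0,8.5,0,0,2.3,0,0,0,8.5,0,0,0,0,0,0]

```text
time: 9.38
tool_pos: [0.6513, 0.0131, 0.0387]
tcp_rot: [3.141, -0.056, -0.011]
wrist_force: [-0.2, -0.3, 0.2]
width: 0.996
grip_force: 0.0
```

move_arm:
  series: [5.5,0,0,0,0,0,0,5.5,0,0,0,0,0,0,5.5,0,0,0,0,0,0,5.5,0,0,0,0,0,0]
  grip_force: 50

```text
time: 9.88
tool_pos: [0.6558, 0.013, 0.0443]
tcp_rot: [-3.141, 0.056, -0.006]
wrist_force: [0.4, -0.5, 5.9]
width: 0.711
grip_force: 54.9
```

Run:
```python
from h import *
for y in (-.05,.05): plan(cad(-.0595,y,.2),-2)
```

```text
t 9.9 pos [0.6558 0.013  0.0443] yaw -2.06 tilt 0.20 | turnz -0.06 shift before [-19.24  36.77 -15.64] after [-19.27  36.75 -15.64] | F [ 0.4 -0.5  5.9] w 6.072 g 54.9 q6 1.59
t 9.9 pos [0.6558 0.013  0.0443] yaw -2.06 tilt 0.20 | turnz -0.06 shift before [-19.25  26.77 -15.64] after [-19.28  26.75 -15.64] | F [ 0.4 -0.5  5.9] w 6.072 g 54.9 q6 1.59
```

move_arm:
  series: [5.5,0,0,-4,0,0,0,5.5,0,0,-5,0,0,0,5.5,0,0,-5,0,0,0,5.5,0,0,-5,0,0,0,5.5,0,0,0,0,0,0]

```text
time: 10.5
tool_pos: [0.6573, 0.013, 0.2384]
tcp_rot: [-3.141, 0.056, -0.016]
wrist_force: [1.0, 0.2, -1.8]
width: 0.713
grip_force: 55.2
```

move_arm:
  series: [5.5,-2.7,5.2,0,0,0,0,5.5,-2.7,5.2,0,0,0,0,5.5,-2.7,5.2,0,0,0,0,5.5,-2.7,5.2,0,0,0,0,5.5,-2.7,5.2,0,0,0,0]

```text
time: 11.12
tool_pos: [0.5076, -0.2427, 0.2298]
tcp_rot: [-3.139, 0.056, 0.005]
wrist_force: [0.2, -0.6, -1.2]
width: 0.711
grip_force: 55.5
```

move_arm:
  series: [5.5,-2.7,5.2,0,0,0,0,5.5,-2.7,5.2,0,0,0,0,5.5,0,0,0,0,0,0,5.5,0,0,0,0,0,0]

```text
time: 11.62
tool_pos: [0.4513, -0.3432, 0.2303]
tcp_rot: [-3.138, 0.058, 0.003]
wrist_force: [0.1, 0.2, -0.8]
width: 0.712
grip_force: 55.7
```

Run:
```python
from h import *
plan(cad(-.0595,-.05,.06),-2)
c,im=shot("wrist","w2.png")
```

```text
t 11.6 pos [ 0.4513 -0.3432  0.2303] yaw -2.13 tilt 0.20 | turnz -0.13 shift before [-0.1   0.49 17.03] after [-0.1   0.49 17.03] | F [ 0.1  0.2 -0.8] w 6.084 g 55.7 q6 0.91
```

View pics/w2.png

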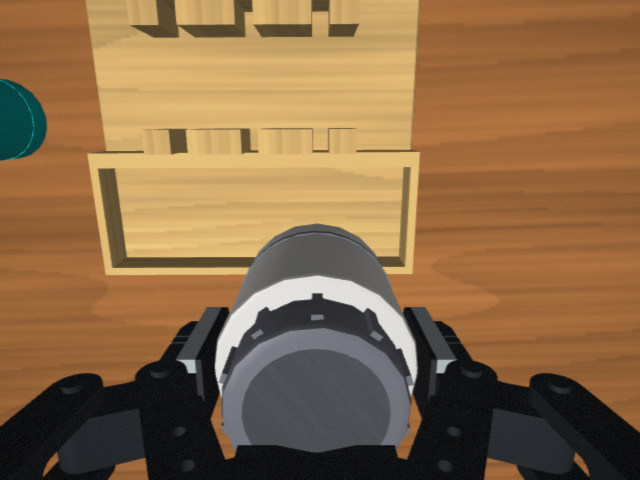

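The shaker is held upright between the pads, and the trough below it is clear. I'll lower it in.

move_arm:
  series: [5.5,-0.1,0.4,6,0,0,0,5.5,0,0,6,0,0,0,5.5,0,0,3,0,0,0,5.5,0,0,1.2,0,0,0,5.5,0,0,0,0,0,0]

```text
time: 12.3
tool_pos: [0.4515, -0.3469, 0.0699]
tcp_rot: [-3.14, 0.054, 0.001]
wrist_force: [-0.1, -0.2, -1.9]
width: 0.706
grip_force: 55.7
```

move_arm:
  series: [5.5,0,0,0.4,0,0,0,5.5,0,0,0.4,0,0,0,5.5,0,0,0,0,0,0]

```text
time: 12.68
tool_pos: [0.4513, -0.3482, 0.0628]
tcp_rot: [3.141, -0.057, 0.001]
wrist_force: [0.2, -0.2, -2.2]
width: 0.71
grip_force: 55.7
```

move_arm:
  series: [5.5,0,0,0.3,0,0,0,5.5,0,0,0.3,0,0,0,5.5,0,0,0,0,0,0]

```text
time: 13.05
tool_pos: [0.4512, -0.3481, 0.0563]
tcp_rot: [3.141, -0.057, 0.0]
wrist_force: [-0.7, 0.1, -1.0]
width: 0.708
grip_force: 55.7
```

move_arm:
  series: [5.5,0,0,0.2,0,0,0,5.5,0,0,0,0,0,0]

```text
time: 13.3
tool_pos: [0.4512, -0.3482, 0.0562]
tcp_rot: [-3.141, 0.056, 0.001]
wrist_force: [-5.3, 2.9, 11.4]
width: 0.714
grip_force: 57.3
```

move_arm:
  series: [8.5,0,0,-0.2,0,0,0,8.5,0,0,0,0,0,0,8.5,0,0,0,0,0,0,8.5,0,0,-3,0,0,0,8.5,0,0,-6,0,0,0]

```text
time: 13.92
tool_pos: [0.4489, -0.346, 0.1435]
tcp_rot: [-3.136, 0.056, 0.01]
wrist_force: [0.4, -1.7, 0.1]
width: 0.996
grip_force: 0.0
```

move_arm:
  series: [8.5,0,0,-6,0,0,0,8.5,0,0,-3,0,0,0,8.5,1.3,-6,0,0,0,0,8.5,1.3,-6,0,0,0,0,8.5,1.3,-6,0,0,0,0]

```text
time: 14.55
tool_pos: [0.4968, -0.168, 0.2363]
tcp_rot: [3.141, -0.058, 0.001]
wrist_force: [0.6, -0.1, 0.1]
width: 0.994
grip_force: 0.0
```

move_arm:
  series: [8.5,1.3,-6,0,0,0,0,8.5,1.3,-6,0,0,0,0,8.5,1.3,-6,0,0,0,0,8.5,0,0,0,0,0,0]

```text
time: 15.05
tool_pos: [0.5425, 0.0131, 0.236]
tcp_rot: [-3.14, 0.047, 0.0]
wrist_force: [-0.9, -0.0, -0.3]
width: 0.996
grip_force: 0.0
```

Run:
```python
from h import *
plan((.54,.0138,.04),-2)
c,im=shot("wrist","w3.png")
for z in (.086,.066): print(proj(c,(.54,.0138,z)))
_,b=shot("top","t2.png")
# single composite: wrist (half) + top crop
cv2.imwrite("pics/m3.png",np.hstack([cv2.resize(im,(480,360)),cv2.resize(b[195:315,385:525],(320,360))[:, :]]))
```

```text
t 15.1 pos [0.5425 0.0131 0.236 ] yaw -1.71 tilt 0.06 | turnz 0.29 shift before [-0.25 -0.04 19.6 ] after [-0.25 -0.04 19.6 ] | F [-0.9 -0.  -0.3] w 8.509 g 0.0 q6 1.58
[[314.189311   232.29117685]]
[[314.28780952 225.5198292 ]]
```

View pics/m3.png

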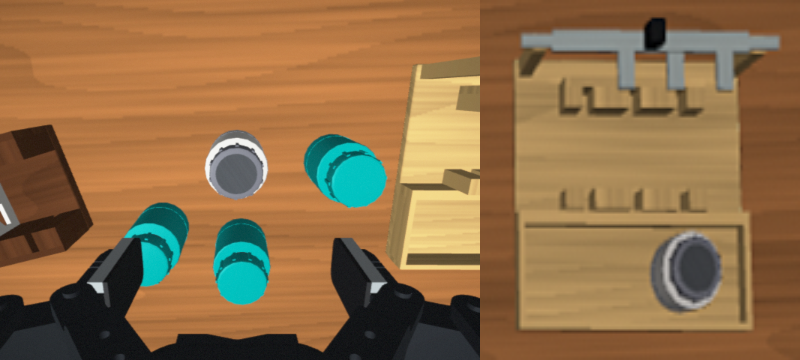

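The far shaker stands in the trough at composite (690,270). The near shaker's cap is at wrist (316,231) and it hasn't moved. I'll grasp it.

move_arm:
  series: [8.5,-0.2,0,6,0,0,0,8.5,0,0,6,0,0,0,8.5,0,0,4,0,0,0,8.5,0,0,3.6,0,0,0,8.5,0,0,0,0,0,0]

```text
time: 15.78
tool_pos: [0.5363, 0.0074, 0.037]
tcp_rot: [3.141, -0.06, -0.013]
wrist_force: [-0.5, 0.3, -0.9]
width: 0.995
grip_force: 0.0
```

move_arm:
  series: [5.5,0,0,0,0,0,0,5.5,0,0,0,0,0,0,5.5,0,0,0,0,0,0,5.5,0,0,0,0,0,0]

```text
time: 16.27
tool_pos: [0.5424, 0.0086, 0.0429]
tcp_rot: [3.14, -0.056, 0.008]
wrist_force: [0.7, -1.9, 6.9]
width: 0.711
grip_force: 55.2
```

move_arm:
  series: [5.5,0,0,-4,0,0,0,5.5,0,0,-5,0,0,0,5.5,0,0,-5,0,0,0,5.5,0,0,-5,0,0,0,5.5,0,0,0,0,0,0]

```text
time: 16.9
tool_pos: [0.5433, 0.009, 0.2363]
tcp_rot: [3.141, -0.056, 0.017]
wrist_force: [0.3, -0.3, -1.9]
width: 0.711
grip_force: 55.7
```

Run:
```python
from h import *
plan(cad(-.0595,.05,.06),-2)
```

```text
t 16.9 pos [0.5433 0.009  0.2363] yaw -2.04 tilt 0.63 | turnz -0.04 shift before [-8.27 25.97 17.54] after [-8.29 25.97 17.54] | F [ 0.3 -0.3 -1.9] w 6.071 g 55.7 q6 1.58
```

move_arm:
  series: [5.5,-1.6,5.2,0,0,0,0,5.5,-1.6,5.2,0,0,0,0,5.5,-1.7,5.2,0,0,0,0,5.5,-1.7,5.2,0,0,0,0,5.5,-1.6,5.1,0,0,0,0]

```text
time: 17.52
tool_pos: [0.4468, -0.2475, 0.2283]
tcp_rot: [-3.14, 0.056, 0.004]
wrist_force: [0.0, -0.5, -3.0]
width: 0.709
grip_force: 56.0
```

move_arm:
  series: [5.5,0,0,0,0,0,0,5.5,0,0,0,0,0,0]

```text
time: 17.77
tool_pos: [0.4479, -0.2461, 0.2288]
tcp_rot: [-3.139, 0.058, 0.003]
wrist_force: [-0.3, -0.5, -2.6]
width: 0.713
grip_force: 56.3
```

Run:
```python
from h import *
plan(cad(-.0595,.05,.06),-2)
```

```text
t 17.8 pos [ 0.4479 -0.2461  0.2288] yaw -2.12 tilt 0.16 | turnz -0.12 shift before [ 0.58  0.17 16.88] after [ 0.58  0.17 16.88] | F [-0.3 -0.5 -2.6] w 6.087 g 56.3 q6 1.06
```

move_arm:
  series: [5.5,0.5,0.2,6,0,0,0,5.5,0,0,6,0,0,0,5.5,0,0,3,0,0,0,5.5,0,0,1.2,0,0,0,5.5,0,0,0,0,0,0]

```text
time: 18.4
tool_pos: [0.4538, -0.2478, 0.0679]
tcp_rot: [-3.14, 0.054, 0.002]
wrist_force: [0.7, 0.5, -1.2]
width: 0.708
grip_force: 56.2
```

move_arm:
  series: [5.5,0,0,0.4,0,0,0,5.5,0,0,0.4,0,0,0,5.5,0,0,0.3,0,0,0,5.5,0,0,0,0,0,0]

```text
time: 18.9
tool_pos: [0.4536, -0.249, 0.0573]
tcp_rot: [-3.141, 0.057, 0.0]
wrist_force: [-0.3, 0.2, -2.2]
width: 0.707
grip_force: 56.2
```

move_arm:
  series: [5.5,0,0,0.2,0,0,0,5.5,0,0,0,0,0,0]

```text
time: 19.15
tool_pos: [0.4535, -0.2489, 0.0551]
tcp_rot: [-3.141, 0.057, 0.0]
wrist_force: [0.4, -0.1, -2.3]
width: 0.707
grip_force: 56.2
```

move_arm:
  series: [5.5,0,0,0.2,0,0,0,5.5,0,0,0,0,0,0]

```text
time: 19.4
tool_pos: [0.4537, -0.249, 0.0549]
tcp_rot: [-3.141, 0.056, 0.001]
wrist_force: [-4.4, 2.9, 10.5]
width: 0.712
grip_force: 57.7
```

move_arm:
  series: [8.5,0,0,-0.2,0,0,0,8.5,0,0,0,0,0,0,8.5,0,0,0,0,0,0,8.5,0,0,-3,0,0,0,8.5,0,0,-6,0,0,0]

```text
time: 20.02
tool_pos: [0.4513, -0.2475, 0.1429]
tcp_rot: [-3.137, 0.056, 0.01]
wrist_force: [1.1, -0.2, 0.2]
width: 0.995
grip_force: 0.0
```

move_arm:
  series: [8.5,0,0,-6,0,0,0,8.5,0,0,-6,0,0,0,8.5,0.3,-5.8,-1,0,0,0,8.5,0.3,-5.8,-1,0,0,0,8.5,0.3,-5.8,-1,0,0,0]

```text
time: 20.65
tool_pos: [0.4689, -0.074, 0.2958]
tcp_rot: [3.141, -0.058, 0.001]
wrist_force: [0.7, 0.4, 0.0]
width: 0.995
grip_force: 0.0
```

move_arm:
  series: [3.2,0.3,-5.8,-1,0,0,0,3.2,0.3,-5.8,0,0,0,0,3.2,0.3,-5.8,0,0,0,0,3.2,0.3,-5.8,0,0,0,0,3.2,0.3,-5.8,0,0,0,0]

```text
time: 21.28
tool_pos: [0.4942, 0.2159, 0.3052]
tcp_rot: [3.141, -0.056, 0.001]
wrist_force: [0.9, -0.5, 0.3]
width: 0.374
grip_force: 0.0
```

move_arm:
  series: [3.2,0.3,-5.8,0,0,0,0,3.2,0,0,0,0,0,-7.6,3.2,0,0,0,0,0,-7.7,3.2,0,0,0,0,0,0]

```text
time: 21.78
tool_pos: [0.4993, 0.272, 0.3048]
tcp_rot: [3.121, 0.361, -0.001]
wrist_force: [-0.4, -0.1, -0.5]
width: 0.377
grip_force: 0.0
```

Run:
```python
from h import *
plan((.5029,.2843,.2),13.3)
c,im=shot("wrist","w4.png")
for P in((.4893,.3337,.125),(.5029,.2843,.125)): print(proj(c,P))
_,b=shot("top","t3.png")
cv2.imwrite("pics/m4.png",np.hstack([cv2.resize(im,(560,420)),cv2.resize(b[195:315,395:515],(240,240))[np.clip(np.arange(420),0,239)]]))
```

```text
t 21.8 pos [0.4993 0.272  0.3048] yaw 13.19 tilt 0.04 | turnz -0.11 shift before [ 0.64 -1.12 10.48] after [ 0.64 -1.11 10.48] | F [-0.4 -0.1 -0.5] w 3.216 g 0.0 q6 1.80
[[231.76843726 213.22926508]]
[[300.23852439 210.62687189]]
```

View pics/m4.png

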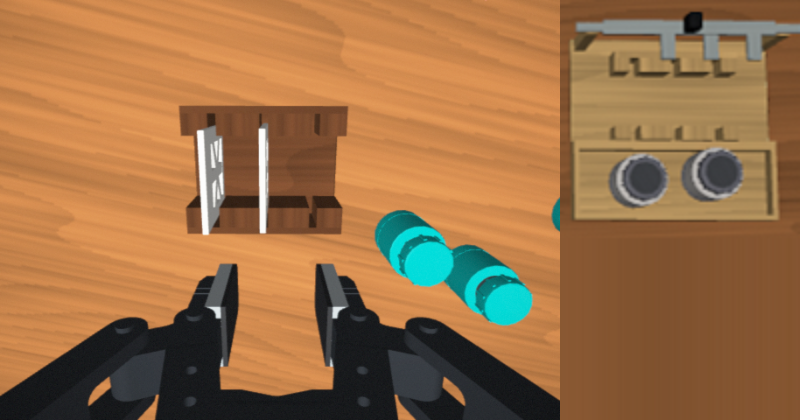

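The stencil top edges are at wrist (302,205) and about (234,210), within 2 px of prediction. Both shakers stand in the trough. I'll grasp the middle-slot stencil first.

move_arm:
  series: [3.2,0.6,-1,5,0,0,0,3.2,0,0,6,0,0,0,3.2,0,0,6,0,0,0,3.2,0,0,3.8,0,0,0,3.2,0,0,0,0,0,0]

```text
time: 22.5
tool_pos: [0.4999, 0.2809, 0.0934]
tcp_rot: [3.118, 0.359, -0.012]
wrist_force: [0.5, 0.8, 1.5]
width: 0.375
grip_force: 0.0
```

move_arm:
  series: [0,0,0,0,0,0,0,0,0,0,0,0,0,0,0,0,0,0,0,0,0,0,0,0,0,0,0,0]
  grip_force: 40

```text
time: 23.0
tool_pos: [0.5049, 0.2843, 0.1001]
tcp_rot: [-3.118, -0.361, -0.008]
wrist_force: [-0.2, 3.1, 6.7]
width: 0.054
grip_force: 44.3
```

Run:
```python
from h import *
plan((.5029,.2843,.097),13.3)
```

```text
t 23.0 pos [0.5049 0.2843 0.1001] yaw 13.22 tilt 0.31 | turnz -0.08 shift before [-0.19 -0.04  0.3 ] after [-0.19 -0.04  0.3 ] | F [-0.2  3.1  6.7] w 0.459 g 44.3 q6 1.81
```

move_arm:
  series: [0,0,0,-2,0,0,0,0,0,0,-4,0,0,0,0,0,0,-6,0,0,0,0,0,0,-6,0,0,0,0,0,0,0,0,0,0]

```text
time: 23.62
tool_pos: [0.5061, 0.2839, 0.2852]
tcp_rot: [-3.117, -0.362, -0.019]
wrist_force: [0.6, 0.2, -0.2]
width: 0.052
grip_force: 43.2
```

move_arm:
  series: [0,0,0,0,0,0,7.6,0,0,0,0,0,0,7.6,0,0,0,0,0,0,0,0,0,0,0,0,0,0]

```text
time: 24.12
tool_pos: [0.5026, 0.2824, 0.2766]
tcp_rot: [3.14, -0.05, -0.002]
wrist_force: [-0.4, -0.8, -1.7]
width: 0.048
grip_force: 43.2
```

Run:
```python
from h import *
plan(cad(.04,-.05,.27),-2)
```

```text
t 24.1 pos [0.5026 0.2824 0.2766] yaw -1.84 tilt 0.08 | turnz 0.16 shift before [ 6.7  63.16  0.71] after [ 6.88 63.14  0.71] | F [-0.4 -0.8 -1.7] w 0.411 g 43.2 q6 2.07
```

move_arm:
  series: [0,0.6,5.7,0,0,0,0.2,0,0.6,5.7,0,0,0,0,0,0.6,5.7,0,0,0,0,0,0.6,5.7,0,0,0,0,0,0.6,5.7,0,0,0,0]

```text
time: 24.75
tool_pos: [0.5222, -0.0049, 0.2772]
tcp_rot: [3.141, -0.056, 0.0]
wrist_force: [1.0, 0.2, -0.3]
width: 0.051
grip_force: 43.2
```

move_arm:
  series: [0,0.6,5.7,0,0,0,0,0,0.6,5.7,0,0,0,0,0,0.6,5.7,0,0,0,0,0,0.6,5.7,0,0,0,0,0,0.6,5.7,0,0,0,0]

```text
time: 25.38
tool_pos: [0.5414, -0.2909, 0.2771]
tcp_rot: [-3.141, 0.057, 0.0]
wrist_force: [0.2, -0.0, -0.4]
width: 0.049
grip_force: 43.2
```

move_arm:
  series: [0,0.6,5.7,0,0,0,0,0,0,0,0,0,0,0,0,0,0,0,0,0,0]

```text
time: 25.75
tool_pos: [0.5451, -0.3459, 0.2766]
tcp_rot: [-3.14, 0.059, 0.002]
wrist_force: [0.3, -0.4, -0.4]
width: 0.051
grip_force: 43.2
```

Run:
```python
from h import *
plan(cad(.04,-.05,.21),-2)
c,im=shot("wrist","w5.png")
for p in((.0,-.05,.056),(.08,-.05,.056),(.04,-.05,.012)): print(proj(c,cad(*p)))
```

```text
t 25.8 pos [ 0.5451 -0.3459  0.2766] yaw -2.15 tilt 0.10 | turnz -0.15 shift before [0.44 0.51 6.66] after [0.44 0.51 6.66] | F [ 0.3 -0.4 -0.4] w 0.440 g 43.2 q6 1.00
[[321.24665973 249.04033288]]
[[321.29304271 154.73554394]]
[[320.70378546 194.74966276]]
```

View pics/w5.png

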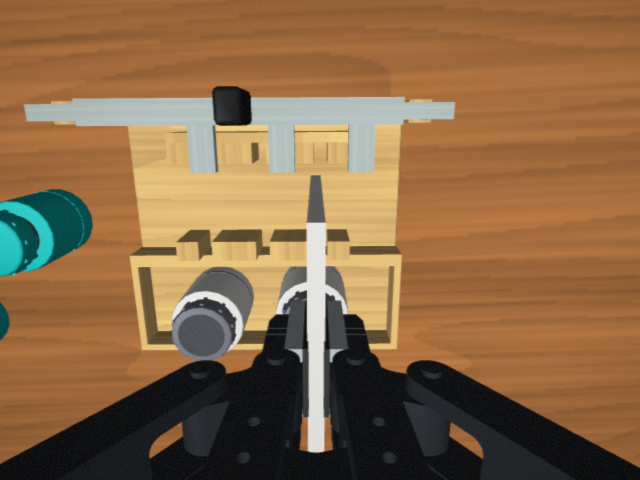

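The stencil hangs vertical over the -y slot, whose far gap is at about (320,152) against a predicted 321. The teeth are clear. I'll correct and lower.

move_arm:
  series: [0,0.6,0.5,3,0,0,0,0,0,0,6,0,0,0,0,0,0,2,0,0,0,0,0,0,0,0,0,0,0,0,0,0,0,0,0]

```text
time: 26.42
tool_pos: [0.5529, -0.3518, 0.17]
tcp_rot: [3.139, -0.058, 0.005]
wrist_force: [0.7, -0.8, 0.2]
width: 0.051
grip_force: 43.2
```

Run:
```python
from h import *
plan(cad(.042,-.05,.097),-2)
```

```text
t 26.4 pos [ 0.5529 -0.3518  0.17  ] yaw -2.11 tilt 0.23 | turnz -0.11 shift before [-0.19 -0.08  7.3 ] after [-0.19 -0.08  7.3 ] | F [ 0.7 -0.8  0.2] w 0.432 g 43.2 q6 1.00
```

move_arm:
  series: [0,-0.1,-0.1,2,0,0,0,0,0,0,1.5,0,0,0,0,0,0,1,0,0,0,0,0,0,1,0,0,0,0,0,0,0,0,0,0]

```text
time: 27.05
tool_pos: [0.5496, -0.3499, 0.1108]
tcp_rot: [-3.14, 0.059, 0.003]
wrist_force: [-0.3, 0.3, -1.2]
width: 0.051
grip_force: 43.1
```

move_arm:
  series: [0,0,0,0.5,0,0,0,0,0,0,0.5,0,0,0,0,0,0,0.3,0,0,0,0,0,0,0,0,0,0]

```text
time: 27.55
tool_pos: [0.5502, -0.3502, 0.0989]
tcp_rot: [-3.141, 0.059, 0.001]
wrist_force: [-0.1, 0.9, -0.9]
width: 0.054
grip_force: 43.1
```

move_arm:
  series: [0,0,0,0.3,0,0,0,0,0,0,0.2,0,0,0,0,0,0,0,0,0,0]

```text
time: 27.92
tool_pos: [0.5508, -0.3509, 0.0971]
tcp_rot: [3.14, -0.059, 0.002]
wrist_force: [-4.4, 2.0, 11.0]
width: 0.053
grip_force: 45.0
```

move_arm:
  series: [2.6,0,0,-0.2,0,0,0,2.6,0,0,0,0,0,0,2.6,0,0,-3,0,0,0,2.6,0,0,-6,0,0,0,2.6,0,0,-6,0,0,0]

```text
time: 28.55
tool_pos: [0.5498, -0.35, 0.2465]
tcp_rot: [-3.14, 0.059, 0.003]
wrist_force: [0.5, -1.7, -0.1]
width: 0.307
grip_force: 0.0
```

move_arm:
  series: [2.6,0,0,-5.5,0,0,0,2.6,-0.7,-5.7,0,0,0,0,2.6,-0.7,-5.7,0,0,0,0,2.6,-0.7,-5.7,0,0,0,0,2.6,-0.7,-5.7,0,0,0,0]

```text
time: 29.18
tool_pos: [0.5305, -0.1197, 0.3009]
tcp_rot: [-3.141, 0.06, -0.0]
wrist_force: [0.2, -0.2, 0.1]
width: 0.306
grip_force: 0.0
```

move_arm:
  series: [2.6,-0.7,-5.7,0,0,0,0,2.6,-0.7,-5.7,0,0,0,0,2.6,-0.7,-5.7,0,0,0,0,2.6,-0.7,-5.7,0,0,0,0,2.6,-0.7,-5.7,0,0,0,0]

```text
time: 29.8
tool_pos: [0.5063, 0.1664, 0.3011]
tcp_rot: [3.141, -0.059, 0.0]
wrist_force: [0.2, -0.9, -0.1]
width: 0.304
grip_force: 0.0
```

move_arm:
  series: [2.6,-0.7,-5.7,0,0,0,0,2.6,-0.8,-5.7,0,0,0,-7.7,2.6,0,0,0,0,0,-7.7,2.6,0,0,0,0,0,0,2.6,0,0,0,0,0,0]

```text
time: 30.42
tool_pos: [0.496, 0.2786, 0.301]
tcp_rot: [3.121, 0.358, -0.001]
wrist_force: [-0.2, 0.1, -0.1]
width: 0.304
grip_force: 0.0
```

Run:
```python
from h import *
plan((.4893,.3337,.097),13.3)
c,im=shot("wrist","w6.png")
print(proj(c,(.4893,.3337,.125)))
# bright top-edge columns of the stencil near the predicted point
u,v=proj(c,(.4893,.3337,.125))[0].astype(int)
for dv in(-30,0,30): 
    r=im[v+dv,u-40:u+40].min(1);print(v+dv,u-40+np.where(r>170)[0])
_,b=shot("top","t4.png")
cv2.imwrite("pics/m6.png",np.hstack([cv2.resize(im,(480,360)),cv2.resize(b[195:315,395:515],(320,320))[np.clip(np.arange(360),0,319)]]))
```

```text
t 30.4 pos [0.496  0.2786 0.301 ] yaw 13.08 tilt 0.03 | turnz -0.22 shift before [ 0.6  -5.52 20.4 ] after [ 0.62 -5.52 20.4 ] | F [-0.2  0.1 -0.1] w 2.594 g 0.0 q6 1.81
[[240.40511695 212.36009926]]
182 [236 237 238 239 240 241 242 243 249 250 251 252 257 258 259 260]
212 [237 238 239 240 241 242 243 244 250 251 252 253 254 256 259 260 261]
242 [239 240 241 242 243 244 245]
```

View pics/m6.png

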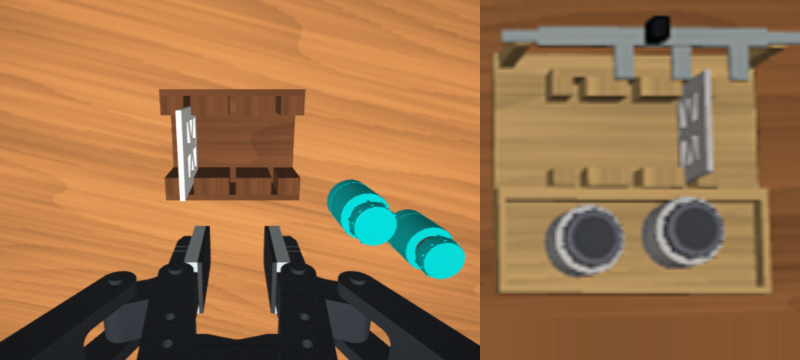

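The first stencil stands in the -y slot, and stencil A's top edge is at (240,212) exactly as predicted. I'll grasp A.

move_arm:
  series: [2.6,0.6,-5.5,0,0,0,-0.2,2.6,0,0,6,0,0,0,2.6,0,0,6,0,0,0,2.6,0,0,4,0,0,0,2.6,0,0,0,0,0,0]

```text
time: 31.15
tool_pos: [0.4866, 0.3315, 0.1371]
tcp_rot: [3.117, 0.364, -0.013]
wrist_force: [-0.1, -0.7, 0.5]
width: 0.301
grip_force: 0.0
```

Run:
```python
from h import *
plan((.4893,.3337,.097),13.3)
```

```text
t 31.1 pos [0.4866 0.3315 0.1371] yaw 13.33 tilt 0.51 | turnz 0.03 shift before [ 0.35 -0.16  4.01] after [ 0.35 -0.16  4.01] | F [-0.1 -0.7  0.5] w 2.569 g 0.0 q6 1.89
```

move_arm:
  series: [2.6,0.1,0,2,0,0,0,2.6,0,0,2,0,0,0,2.6,0,0,0,0,0,0,2.6,0,0,0,0,0,0]

```text
time: 31.65
tool_pos: [0.4906, 0.3345, 0.1018]
tcp_rot: [-3.12, -0.368, -0.001]
wrist_force: [1.4, 0.4, 0.6]
width: 0.307
grip_force: 0.0
```

move_arm:
  series: [0,0,0,0,0,0,0,0,0,0,0,0,0,0,0,0,0,0,0,0,0,0,0,0,0,0,0,0]

```text
time: 32.15
tool_pos: [0.491, 0.3347, 0.1023]
tcp_rot: [-3.119, -0.368, -0.003]
wrist_force: [-0.7, 0.1, 5.1]
width: 0.05
grip_force: 40.7
```

move_arm:
  series: [0,0,0,-2,0,0,0,0,0,0,-4,0,0,0,0,0,0,-6,0,0,0,0,0,0,-6,0,0,0,0,0,0,0,0,0,0]

```text
time: 32.78
tool_pos: [0.4932, 0.3361, 0.2897]
tcp_rot: [-3.114, -0.367, -0.019]
wrist_force: [0.4, 0.1, -0.1]
width: 0.055
grip_force: 40.0
```

move_arm:
  series: [0,0,0,0,0,0,7.7,0,0,0,0,0,0,7.7,0,0,0,0,0,0,0,0,0,0,0,0,0,0]

```text
time: 33.28
tool_pos: [0.4899, 0.334, 0.2807]
tcp_rot: [3.141, -0.05, -0.002]
wrist_force: [-0.0, -0.4, -0.9]
width: 0.045
grip_force: 39.9
```

Run:
```python
from h import *
plan(cad(.042,.05,.27),-2)
```

```text
t 33.3 pos [0.4899 0.334  0.2807] yaw -1.83 tilt 0.07 | turnz 0.17 shift before [ 8.35 58.28  1.1 ] after [ 8.52 58.26  1.1 ] | F [-0.  -0.4 -0.9] w 0.384 g 39.9 q6 2.16
```

move_arm:
  series: [0,0.8,5.8,0,0,0,0.2,0,0.8,5.8,0,0,0,0,0,0.8,5.8,0,0,0,0,0,0.8,5.8,0,0,0,0,0,0.8,5.8,0,0,0,0]

```text
time: 33.9
tool_pos: [0.5193, 0.0412, 0.2813]
tcp_rot: [-3.141, 0.056, -0.0]
wrist_force: [0.9, 0.2, -1.1]
width: 0.051
grip_force: 39.9
```

move_arm:
  series: [0,0.8,5.8,0,0,0,0,0,0.8,5.8,0,0,0,0,0,0.8,5.8,0,0,0,0,0,0.8,5.8,0,0,0,0,0,0.8,5.8,0,0,0,0]

```text
time: 34.52
tool_pos: [0.5484, -0.2502, 0.2812]
tcp_rot: [-3.141, 0.057, -0.0]
wrist_force: [0.6, 1.1, -0.4]
width: 0.053
grip_force: 39.9
```

move_arm:
  series: [0,0.3,0.3,5,0,0,0,0,0,0,5,0,0,0,0,0,0,0,0,0,0,0,0,0,0,0,0,0,0,0,0,0,0,0,0]

```text
time: 35.15
tool_pos: [0.5534, -0.252, 0.1846]
tcp_rot: [3.139, -0.058, 0.007]
wrist_force: [-0.0, -0.2, -0.1]
width: 0.046
grip_force: 40.0
```

Run:
```python
from h import *
plan(cad(.042,.05,.099),-2)
```

```text
t 35.1 pos [ 0.5534 -0.252   0.1846] yaw -2.11 tilt 0.30 | turnz -0.11 shift before [ 0.09 -0.11  8.56] after [ 0.09 -0.11  8.56] | F [-0.  -0.2 -0.1] w 0.397 g 40.0 q6 1.14
```

move_arm:
  series: [0,0.1,-0.1,3,0,0,0,0,0,0,2,0,0,0,0,0,0,1,0,0,0,0,0,0,1,0,0,0,0,0,0,0,0,0,0]

```text
time: 35.78
tool_pos: [0.5521, -0.2503, 0.1107]
tcp_rot: [-3.141, 0.059, 0.002]
wrist_force: [-0.1, 0.7, -0.7]
width: 0.055
grip_force: 40.0
```

move_arm:
  series: [0,0,0,0.5,0,0,0,0,0,0,0.5,0,0,0,0,0,0,0.3,0,0,0,0,0,0,0,0,0,0]

```text
time: 36.28
tool_pos: [0.5526, -0.2506, 0.0994]
tcp_rot: [3.141, -0.059, 0.0]
wrist_force: [-2.6, 1.2, 4.7]
width: 0.051
grip_force: 40.9
```

move_arm:
  series: [0,0,0,0.3,0,0,0,0,0,0,0,0,0,0,0,0,0,0,0,0,0]

```text
time: 36.65
tool_pos: [0.5527, -0.2509, 0.0993]
tcp_rot: [3.14, -0.059, 0.001]
wrist_force: [-8.2, 3.5, 19.8]
width: 0.058
grip_force: 43.1
```

move_arm:
  series: [2.6,0,0,-0.2,0,0,0,2.6,0,0,0,0,0,0,2.6,0,0,-3,0,0,0,2.6,0,0,-6,0,0,0,2.6,0,0,-6,0,0,0]

```text
time: 37.28
tool_pos: [0.5519, -0.2501, 0.2474]
tcp_rot: [-3.14, 0.059, 0.004]
wrist_force: [1.6, -1.2, 0.7]
width: 0.302
grip_force: 0.0
```

move_arm:
  series: [3.6,0,1.2,-6,0,0,0,3.6,0,3.8,0,0,0,0,3.6,0,0,0,0,0,0,3.6,0,0,0,0,0,0]

```text
time: 37.78
tool_pos: [0.5501, -0.2999, 0.3057]
tcp_rot: [-3.139, 0.06, 0.003]
wrist_force: [-0.5, 0.3, 0.1]
width: 0.42
grip_force: 0.0
```

Run:
```python
from h import *
plan(cad(.112,0,.153),-2)
c,im=shot("wrist","w7.png")
for p in((.112,0,.175),(.0,.05,.122),(.04,-.05,.122)): print(proj(c,cad(*p)))
u,v=proj(c,cad(.112,0,.175))[0].astype(int)
m=(im[max(v-45,0):v+45,u-45:u+45].max(2)<50).astype(np.uint8);ys,xs=np.nonzero(m);print("knob px",xs.min()+u-45,xs.max()+u-45,ys.min()+v-45,ys.max()+v-45)
c2,b=shot("top","t5.png");c3,s=shot("scene","s5.png")
A=cv2.resize(im,(480,360));B=cv2.resize(b[185:315,260:520],(480,240));C=cv2.resize(s[240:430,80:290],(320,290));D=cv2.resize(b[80:320,150:530],(320,202))
can=np.zeros((600,800,3),np.uint8);can[:360,:480]=A;can[360:,:480]=B;can[:290,480:]=C;can[300:502,480:]=D
cv2.imwrite("pics/m7.png",can)
```

```text
t 37.8 pos [ 0.5501 -0.2999  0.3057] yaw -2.19 tilt 0.17 | turnz -0.19 shift before [ 7.33  0.12 15.25] after [ 7.33  0.14 15.25] | F [-0.5  0.3  0.1] w 3.584 g 0.0 q6 1.07
[[316.72831192 116.53638887]]
[[253.38306482 266.55971157]]
[[382.86817421 216.1987523 ]]
knob px 303 327 96 129
```

View pics/m7.png

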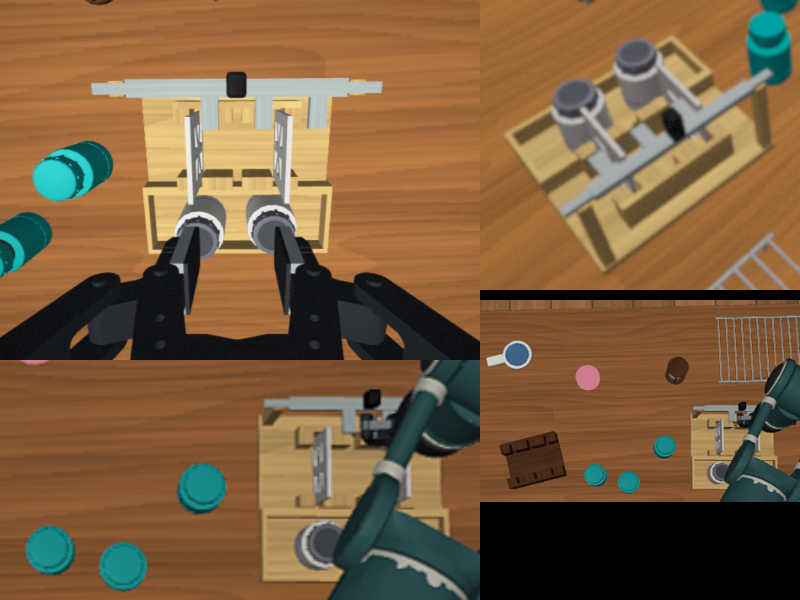

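Composite: both shakers upright in the trough, both stencils seated in the outer slots, stand empty, bystanders unmoved. The knob's centre is at (315,113), within 2 px of prediction. Now the lock bar.

move_arm:
  series: [3.6,3.7,0,0,0,0,0,3.6,3.6,0.1,0,0,0,0,3.6,0,0,6,0,0,0,3.6,0,0,5,0,0,0,3.6,0,0,0,0,0,0]

```text
time: 38.55
tool_pos: [0.6199, -0.3013, 0.1904]
tcp_rot: [-3.135, 0.057, 0.018]
wrist_force: [-1.1, 0.1, 0.8]
width: 0.422
grip_force: 0.0
```

Run:
```python
from h import *
plan(cad(.112,0,.155),-2)
```

```text
t 38.5 pos [ 0.6199 -0.3013  0.1904] yaw -2.10 tilt 0.73 | turnz -0.10 shift before [0.35 0.23 3.54] after [0.35 0.23 3.54] | F [-1.1  0.1  0.8] w 3.604 g 0.0 q6 1.12
```

move_arm:
  series: [3.6,0.1,0.1,2,0,0,0,3.6,0,0,1.8,0,0,0,3.6,0,0,0,0,0,0,3.6,0,0,0,0,0,0]

```text
time: 39.05
tool_pos: [0.6249, -0.3055, 0.1602]
tcp_rot: [3.14, -0.059, 0.002]
wrist_force: [0.3, -0.5, 0.2]
width: 0.42
grip_force: 0.0
```

move_arm:
  series: [0.8,0,0,0,0,0,0,0.8,0,0,0,0,0,0,0.8,0,0,0,0,0,0,0.8,0,0,0,0,0,0]
  grip_force: 30

```text
time: 39.55
tool_pos: [0.6252, -0.3021, 0.1609]
tcp_rot: [-3.137, 0.058, -0.002]
wrist_force: [-0.5, 9.9, 4.0]
width: 0.178
grip_force: 31.2
```

move_arm:
  series: [0.8,0,-0.6,0,0,0,0,0.8,0,-0.6,0,0,0,0,0.8,0,-0.6,0,0,0,0,0.8,0,-0.6,0,0,0,0,0.8,0,0,0,0,0,0]

```text
time: 40.17
tool_pos: [0.6259, -0.2811, 0.1609]
tcp_rot: [3.14, -0.059, 0.003]
wrist_force: [-1.8, 0.3, 5.9]
width: 0.178
grip_force: 31.4
```

move_arm:
  series: [0.8,0,-0.3,0,0,0,0,0.8,0,0,0,0,0,0]

```text
time: 40.42
tool_pos: [0.626, -0.2786, 0.1609]
tcp_rot: [3.14, -0.059, 0.003]
wrist_force: [-0.7, -1.1, 6.5]
width: 0.181
grip_force: 31.4
```

move_arm:
  series: [0.8,0,-0.3,0,0,0,0,0.8,0,0,0,0,0,0]

```text
time: 40.67
tool_pos: [0.6261, -0.2769, 0.1609]
tcp_rot: [3.138, -0.059, 0.003]
wrist_force: [-1.7, -4.6, 5.2]
width: 0.179
grip_force: 31.4
```

move_arm:
  series: [0.8,0,-0.3,0,0,0,0,0.8,0,0,0,0,0,0]

```text
time: 40.92
tool_pos: [0.6261, -0.2768, 0.1609]
tcp_rot: [3.133, -0.059, 0.004]
wrist_force: [-1.8, -12.7, 3.5]
width: 0.181
grip_force: 31.3
```

move_arm:
  series: [0.8,0,-0.3,0,0,0,0,0.8,0,0,0,0,0,0]

```text
time: 41.18
tool_pos: [0.6261, -0.2767, 0.1609]
tcp_rot: [3.129, -0.06, 0.005]
wrist_force: [-1.8, -20.4, 1.2]
width: 0.176
grip_force: 31.7
```

The bar is at its end stop: 25.4 mm of travel, with force rising against it. I'll relax the push, release and retreat.

move_arm:
  series: [0.8,0,0.5,0,0,0,0,3.4,0,0,0,0,0,0,3.4,0,0,0,0,0,0,3.4,0,0,0,0,0,0,3.4,0,0,-3,0,0,0]

```text
time: 41.8
tool_pos: [0.6234, -0.2725, 0.1855]
tcp_rot: [-3.138, 0.058, 0.011]
wrist_force: [-0.2, -0.1, 0.4]
width: 0.396
grip_force: 0.0
```

move_arm:
  series: [3.4,0,0,-5,0,0,0,3.4,-4,0,-5,0,0,0,3.4,-4,0,0,0,0,0,3.4,0,0,0,0,0,0]

```text
time: 42.3
tool_pos: [0.5449, -0.2708, 0.289]
tcp_rot: [3.141, -0.06, 0.001]
wrist_force: [0.9, 0.2, 0.4]
width: 0.397
grip_force: 0.0
```

Run:
```python
from h import *
c,im=shot("wrist","w8.png")
for y in(0,.025):
    u,v=proj(c,cad(.112,y,.175))[0];print("pred",y,u.round(1),v.round(1))
v,u=int(v),int(u)
m=(im[max(v-45,0):v+45,u-60:u+60].max(2)<50);ys,xs=np.nonzero(m);print("knob px",xs.min()+u-60,xs.max()+u-60)
print(read_state()["tool_pos"],read_state()["wrist_force"].round(1))
```

```text
pred 0 368.7 105.0
pred 0.025 323.4 105.1
knob px 308 334
[ 0.54605123 -0.27079294  0.28834087] [ 0.4  0.6 -0.1]
```

The knob centre is at 321 px, and 323 means locked (the same -2 px bias as before), so the bar stayed locked. Handing in.

```bash
python3 -c "
from workcell import *
print(finish_job())"
```

```text
the job is handed in; nothing more can be done
None
```

I packed the caddy and handed the job in after about 42 s: both white shakers are upright in the trough with caps home, both stencils are in the rack's two outer slots, and the lock bar is at its end stop. I left the hourglass, baking cups and turquoise look-alikes alone. The hand-in gave no verdict.

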